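# Bolt the red paint box shut

### The arm

A 6-joint arm with a two-finger parallel gripper is mounted at the origin on the work surface. World frame = base frame: x ahead of the robot, y to its left, z up, the work surface at z = 0. Lengths are in m, angles in rad, forces in N, time in s.
With the tool pointing down it reaches from about 0.425 to 0.95 m from the base axis. Payload 3.5 kg.
Tool frame: the origin (TCP) lies midway between the tips of the shut fingers; the grasp point (between the pads) lies 19 mm behind it (r.grip_depth is the z of the grasp point in the tool frame, in m); z points along the fingers, y is the direction in which the jaws open and shut (so a half turn about z gives the same grasp; the last joint's range is limited). The gripper opens to 85 mm and grips with 20 to 120 N. Pads are 22 mm wide; open, the fingers measure 114 mm over their backs; the gripper's body (76 mm by 85 mm) begins 54 mm behind the grasp point. The pads swing forward as they close: fully open they stand 13 mm farther back than shut.
Start: joints at [-1.405, 0.286, 1.577, -0, 1.279, -0.15], TCP at [0.21, -0.642, 0.231] pointing down, gripper open.
Joint ranges: [-2.77, 2.77], [-0.9, 2.22], [0.21, 2.48], [-1.53, 4.67], [0.24, 2.81], [-2.84, 2.84]. Speed limits (rad/s): [2.79, 2.79, 3.14, 3.14, 3.14, 3.14].

### API

Orientations are given as a unit quaternion [x, y, z, w].
In Python, from plant import get_obs, cams, order, r gives the robot as it stands. The module is installed in compiled form; this text tells all that it offers.
- The arm moves only by the tool move_arm, never from a script. Its argument "increments" is a list that holds one entry, the list of rows, each a list of 7 numbers: the turn, a rotation vector about the tool's x, y, z in degrees, then the shift along the tool's x, y, z in mm, then the finger opening in mm, from 0 to 85.4. In form: [[[rx, ry, rz, tx, ty, tz, claw], ...]]. A call has 1 to 12 rows; each row shifts and turns the pose as measured when the row begins, along the tool's axes as they then stand; what a row does not reach is not made up. A row lasts 1/10 s, in which the tool goes at most 50 mm and 8.59 degrees, less where a joint would pass 70% of its speed; a pose out of reach is approached as far as the arm can. A call with a gripper value outside its range is refused whole. The fingers move at their own pace and stop on an object; "grip_force" is the grip in N (left out, the last holds). Time passes only in rows, so rows that do not move let the fingers close. It gives the time, the measured TCP pose, the force and the opening at its end, in the units of the state.
- get_obs(): the state, without advancing time (a new reading comes with each control period).
- cams.capture(name): name is "scene" or "top" or "wrist"; returns (picture, depth): 384x512x3 uint8, blue, green, red; 384x512 float32, m along the optical axis (not along the pixel's ray), 0 where there is no reading.
- cams.camera_params(name): a dict with "camera_matrix" (3x3 intrinsics, pixels), "cam_to_world" (4x4, takes a point from camera to world coordinates). Camera axes: x right, y up, looking along -z (the intrinsics and any distortion apply to the point x, -y, -z); pixel columns grow to the right and rows downward; lengths in m; the calibration is good to about 2 mm. The wrist camera is an equidistant fisheye: a pixel r from the principal point sees the ray r / f radians off the axis. A picture is of the moment at which its call begins: read the wrist's pose just before it. camera_params takes no time and is no camera call; for the wrist camera it gives the pose at the moment of the call.
- order.hand_in(): hands the job in, once; it reports no verdict.
The state is a dict: "clock": time; "qpos": joint angles; "dq": joint speeds; "joint_torque": joint torques, N m; "position": TCP position; "ee_rot": TCP orientation; "ft_force": force on the tool from outside, world axes, zero at the start; "moment": the same for the moment, N m; "opening": finger opening in m.
Only numpy, scipy, OpenCV 4.12 (cv2) and the standard library are available. Lean on these libraries where they do the work, as an engineer would, in place of code of your own. Each camera call takes 0.05 s, during which the arm holds its last target.

### The job

Bolt the box with the red lid shut: with the fingers apart, press its yellow safety catch bar down with one fingertip and keep it down while the other fingertip pushes the bolt's black tab until the bolt is fully home in its keeper; then let the catch spring back up and move clear. Only push: do not grip or lift anything. Leave the blue box's bolt and catch alone, and the jars, the tin and the bottle where they stand.

Things in the scene. Friction and masses are not known exactly. Their poses are not given: they have to be found in the camera images.
- red_box: low grey steel box with a red lid, 160 (own x) x 300 (own y) x 80 mm high, fixed to the table, turned up to 0.4 rad. Origin: centre of underside, z up. On its flat top: the bolt along the line own x = +30 mm, the yellow catch bar along own x = -32 mm, both along own y; the bolt's keeper at own y = 99 to 113 mm. A small jar stands on the lid towards own -y.
- red_bolt (a joint): steel slide bolt of the red-lidded box: travel in m along the box's own +y. 0 = drawn back (as at the start), 0.040 = fully home in the keeper, at a hard stop. About 3 N of friction; stays where it is left. It has 2 mm of play but is otherwise blocked while the catch is up.
- red_catch (a joint): yellow spring safety catch of the red-lidded box: m pressed straight down. 0 = up (springs back), 0.010 = hard stop; 3 N to start, about 6 N at the stop. From 0.006 down it frees the bolt. It can spring fully up only into a notch of the bolt, at bolt 0 and bolt 0.040.
- red_tab (a point): centre of the black upright tab on the bolt of the red-lidded box, moving with the bolt. A plate 24 mm wide (box x), 8 mm thick (box y), from 16 to 50 mm above the lid; this point is 33 mm above the lid. Bolt and straps beneath reach 21 mm above the lid. Push its -y face towards the box's own +y. Axes as the box's.
- red_bar (a point): centre of the top face of the yellow catch bar of the red-lidded box, moving down with the catch. The bar is 24 mm wide (box x), 110 mm long (box y), so a fingertip can slide along it; top 36 mm above the lid when up, 26 mm fully pressed. 62 mm (box x) from the line of the tab; between them nothing is higher than 21 mm over the lid. Axes as the box's.
- blue_box: low grey steel box with a blue lid, 160 (own x) x 300 (own y) x 80 mm high, fixed to the table, turned up to 0.4 rad. Origin: centre of underside, z up. On its flat top: the bolt along the line own x = +30 mm, the yellow catch bar along own x = -32 mm, both along own y; the bolt's keeper at own y = 99 to 113 mm. A small jar stands on the lid towards own -y.
- blue_bolt (a joint): steel slide bolt of the blue-lidded box: travel in m along the box's own +y. 0 = drawn back (as at the start), 0.040 = fully home in the keeper, at a hard stop. About 3 N of friction; stays where it is left. It has 2 mm of play but is otherwise blocked while the catch is up.
- blue_catch (a joint): yellow spring safety catch of the blue-lidded box: m pressed straight down. 0 = up (springs back), 0.010 = hard stop; 3 N to start, about 6 N at the stop. From 0.006 down it frees the bolt. It can spring fully up only into a notch of the bolt, at bolt 0 and bolt 0.040.
- blue_tab (a point): centre of the black upright tab on the bolt of the blue-lidded box, moving with the bolt. A plate 24 mm wide (box x), 8 mm thick (box y), from 16 to 50 mm above the lid; this point is 33 mm above the lid. Bolt and straps beneath reach 21 mm above the lid. Push its -y face towards the box's own +y. Axes as the box's.
- blue_bar (a point): centre of the top face of the yellow catch bar of the blue-lidded box, moving down with the catch. The bar is 24 mm wide (box x), 110 mm long (box y), so a fingertip can slide along it; top 36 mm above the lid when up, 26 mm fully pressed. 62 mm (box x) from the line of the tab; between them nothing is higher than 21 mm over the lid. Axes as the box's.
- jar_white_mid (a point): centre of a small loose white jar, 36 mm across, 42 mm high, standing on the red lid; to be left alone
- jar_green_mid (a point): centre of a small loose green jar, 36 mm across, 42 mm high, standing on the blue lid; to be left alone
- tin_mid (a point): centre of a loose paint tin with a red band, 90 mm across, 100 mm high, on the table beyond the boxes; to be left alone
- bottle_mid (a point): centre of a loose white bottle, 60 mm across, 150 mm high, on the table beyond the boxes; to be left alone

How it is judged:
By the outcome, as a careful person would: the job done as asked, in the order asked, and still so for the second after the job is handed in, with the robot touching nothing.
It also fails if it takes over 38 s, if anything falls off the work surface, if the arm or the gripper's body presses on something with over 40 N, if the wrist force passes 120 N, or if a joint passes its speed limit or range.

## Working session

There is one attempt and no reset: what is moved stays moved. The work goes in short steps, Python scripts to look and compute and a tool call to move; the robot and the scene stay as the last step left them, time stands still between calls to the robot, and variables do not carry over. Pictures are saved under pics/ and viewed, and the job is handed in when it is done.

Besides the shell and the picture viewer there is one more tool, called after "Call:" as name(argument=value, ...) on one line, values as JSON. move_arm: Moves the arm, as the interface text tells. Its arguments: {"type":"object","properties":{"increments":{"type":"array"},"grip_force":{"type":"number"}},"required":["increments"]}

```bash
mkdir -p pics
python3 - <<'E'
from plant import get_obs,cams,order,r
import cv2,numpy as np
print(get_obs())
for n in("scene","top"):
    p,d=cams.capture(n); cv2.imwrite(f"pics/{n}0.png",p); np.save(f"pics/{n}0.npy",d)
    c=cams.camera_params(n); print(n,c)
E
```

```text
{'clock': 0.0, 'qpos': array([-1.40500244e+00,  2.87176054e-01,  1.57814686e+00,  3.06187215e-07,
        1.27861329e+00, -1.50005777e-01]), 'dq': array([ 0.00152073, -0.00021192,  0.00027123, -0.00027947,  0.00134868,
        0.00023348]), 'joint_torque': array([-5.89146184e-04, -4.05981338e+01, -2.92623210e+01, -1.84739451e-04,
        5.80698557e-03,  2.37296049e-06]), 'position': array([ 0.20955571, -0.64096642,  0.22995658]), 'ee_rot': array([ 9.87559030e-01,  1.57244362e-01, -9.10340533e-06, -1.17173896e-03]), 'ft_force': array([ 0.22203943, -0.16760836, -0.46792684]), 'moment': array([-0.03456493, -0.03410287, -0.00191941]), 'opening': 0.0858970516038862}
scene {'camera_matrix': array([[410.8949927 ,   0.        , 248.25157543],
       [  0.        , 410.8949927 , 191.23721908],
       [  0.        ,   0.        ,   1.        ]]), 'cam_to_world': array([[-0.5219826 , -0.63522115,  0.56923479,  1.09571114],
       [ 0.85292603, -0.39432865,  0.34208493,  0.24721947],
       [ 0.007166  ,  0.66407756,  0.74762935,  0.77075404],
       [ 0.        ,  0.        ,  0.        ,  1.        ]])}
top {'camera_matrix': array([[398.05518775,   0.        , 249.7263412 ],
       [  0.        , 398.05518775, 190.62119816],
       [  0.        ,   0.        ,   1.        ]]), 'cam_to_world': array([[-0.00712476,  0.98663432, -0.16279423,  0.44694805],
       [-0.99996652, -0.00768498, -0.00281177, -0.07346395],
       [-0.00402526,  0.16276874,  0.98665604,  0.9270306 ],
       [ 0.        ,  0.        ,  0.        ,  1.        ]])}
```

View pics/scene0.png

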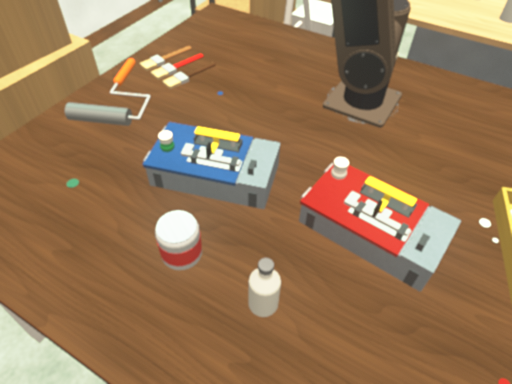

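View pics/top0.png

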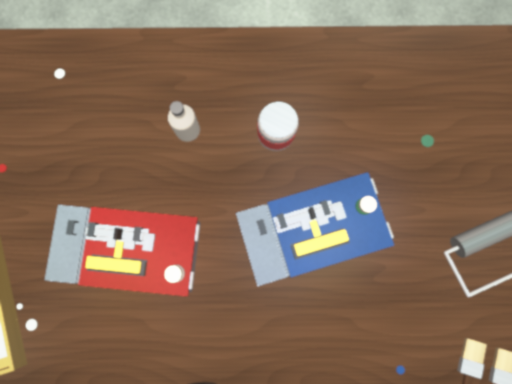

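The top view shows the red box at left, around (125,250): its black tab is near (118,234), the bar near (115,265) and the jar near (174,273). Box +y points image-left, which is world +y. I'll enlarge it.

Run:
```python
import cv2
p=cv2.imread("pics/top0.png")[195:305,35:210]
cv2.imwrite("pics/top0c.png",cv2.resize(p,None,fx=4.5,fy=4.5,interpolation=cv2.INTER_CUBIC))
p=cv2.imread("pics/scene0.png")[150:285,295:465]
cv2.imwrite("pics/sc0c.png",cv2.resize(p,None,fx=4.4,fy=4.4,interpolation=cv2.INTER_CUBIC))
```

```text
(no output)
```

View pics/top0c.png

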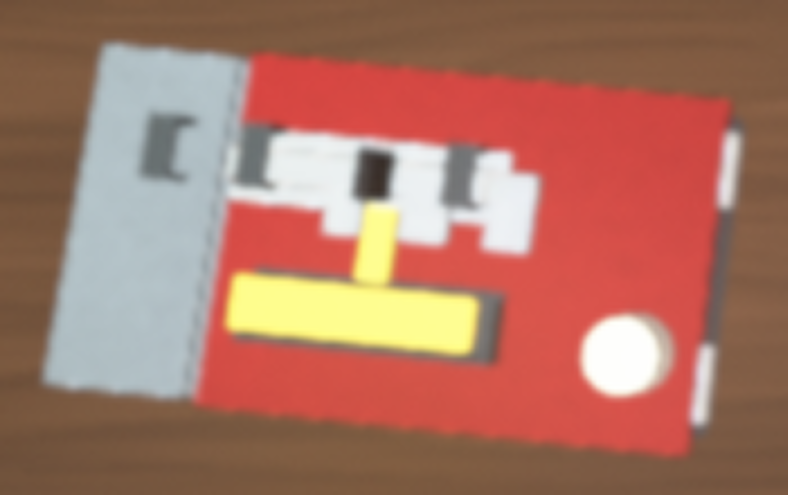

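View pics/sc0c.png

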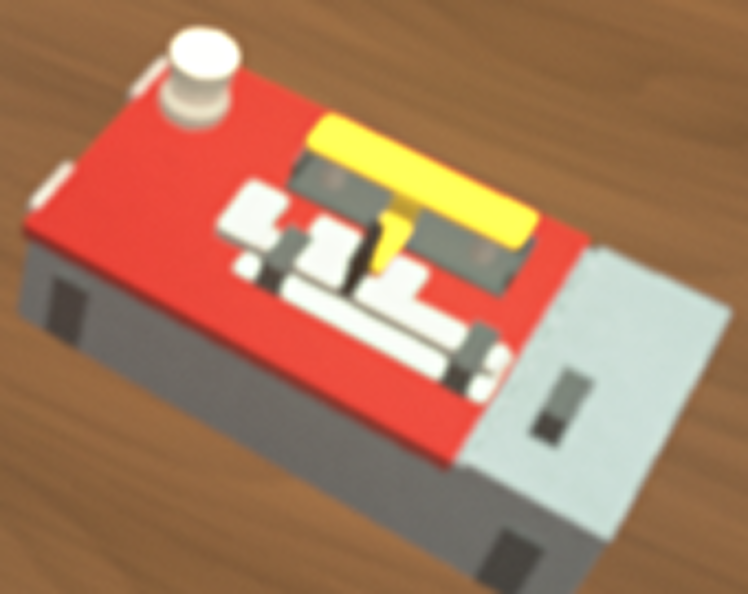

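```bash
cat > h.py <<'E'
import numpy as np
from plant import cams
def pix2z(name,u,v,z):
    c=cams.camera_params(name);K=c["camera_matrix"];T=c["cam_to_world"]
    d=T[:3,:3]@np.array([(u-K[0,2])/K[0,0],-(v-K[1,2])/K[1,1],-1]);o=T[:3,3]
    return o+d*(z-o[2])/d[2]
def proj(name,P):
    c=cams.camera_params(name);K=c["camera_matrix"];T=c["cam_to_world"]
    p=T[:3,:3].T@(np.asarray(P)-T[:3,3]); return K[0,2]+K[0,0]*p[0]/-p[2],K[1,2]-K[1,1]*p[1]/-p[2]
E
python3 - <<'E'
from h import *
from scipy.optimize import least_squares
ft=lambda u,v:(35+(u+.5)/4.5-.5,195+(v+.5)/4.5-.5)
fs=lambda u,v:(295+(u+.5)/4.4-.5,150+(v+.5)/4.4-.5)
pts=[("top",ft(103,43),(.08,.15,.08)),("top",ft(735,100),(.08,-.15,.08)),("top",ft(690,455),(-.08,-.15,.08)),("top",ft(43,383),(-.08,.15,.08)),
("scene",fs(25,228),(.08,-.15,.08)),("scene",fs(608,540),(.08,.15,.08)),("scene",fs(732,313),(-.08,.15,.08))]
bar=[("top",ft(233,271)),("top",ft(480,297)),("top",ft(472,355)),("top",ft(225,331))]
for n,uv,l in pts: print(n,pix2z(n,*uv,.08))
B=np.array([pix2z(n,*uv,.116) for n,uv in bar]);print("bar",B,B.mean(0),np.linalg.norm(B[0]-B[1]),np.linalg.norm(B[1]-B[2]))
def f(q,sel=pts):
    c,s=np.cos(q[2]),np.sin(q[2]);o=[]
    for n,uv,l in sel:
        P=pix2z(n,*uv,.08);o+=[q[0]+c*l[0]-s*l[1]-P[0],q[1]+s*l[0]+c*l[1]-P[1]]
    return np.array(o)
for s in (pts,pts[:4],pts[4:]):
    S=least_squares(f,[.4,.3,0],args=(s,));print(S.x,np.round(S.fun*1000,1))
S=least_squares(f,[.4,.3,0],args=(pts,)).x
inv=lambda P:(np.array([[np.cos(S[2]),np.sin(S[2])],[-np.sin(S[2]),np.cos(S[2])]])@(np.array(P)[:2]-S[:2]))
print("bar own",inv(B.mean(0)))
for uv in ((357,150),(393,155),(388,200),(355,195)): print("tabtop z.13",inv(pix2z("top",*ft(*uv),.13)), "z.096",inv(pix2z("top",*ft(*uv),.101)))
print("jar",inv(pix2z("top",*ft(620,355),.122)))
Bs=np.array([pix2z("scene",*fs(*p),.116) for p in((318,115),(540,220),(520,250),(303,150))]);print(Bs, [inv(b) for b in Bs])
E
```

```text
top [0.56042187 0.34222077 0.08      ]
top [0.53085716 0.0398875  0.08      ]
top [0.36742557 0.05827754 0.08      ]
top [0.40183811 0.35869483 0.08      ]
scene [0.53493472 0.0442376  0.08      ]
scene [0.56054592 0.34096807 0.08      ]
scene [0.40301152 0.35874371 0.08      ]
bar [[0.45220854 0.25886556 0.116     ]
 [0.43995535 0.14773076 0.116     ]
 [0.41460067 0.1503421  0.116     ]
 [0.42584261 0.26085723 0.116     ]] [0.43315179 0.20444891 0.116     ] 0.11180824764252158 0.025488801717461314
[ 0.46632045  0.20027302 -0.10153248] [ 0.7 -0.8 -0.2  3.   4.1  0.9  0.1 -1.1 -4.2 -1.3  0.6  0.4 -1.1 -1.1]
[ 0.46513568  0.19977016 -0.10621245] [ 0.2 -1.8 -2.1  2.2  2.3  0.8 -0.3 -1.3]
[ 0.46833349  0.20065531 -0.09234844] [-0.8 -0.3  1.3  1.7 -0.5 -1.4]
bar own [-0.0334211   0.00079247]
tabtop z.13 [0.0382718 0.0047008] z.096 [0.03935604 0.01485193]
tabtop z.13 [ 0.03758112 -0.01158345] z.096 [ 0.03864023 -0.00202483]
tabtop z.13 [ 0.01768597 -0.01228554] z.096 [ 0.01802119 -0.00275247]
tabtop z.13 [0.01848843 0.00260757] z.096 [0.01885285 0.01268254]
jar [-0.03982026 -0.12154465]
[[0.41973398 0.1466356  0.116     ]
 [0.42984273 0.26185253 0.116     ]
 [0.45333431 0.25918004 0.116     ]
 [0.44648141 0.14890433 0.116     ]] [array([-0.04090996, -0.05808311]), array([-0.04253144,  0.05756506]), array([-0.01888997,  0.05728739]), array([-0.01453024, -0.05311499])]
```

Call:
move_arm(increments=[[[0, 0, -8.3, 0, 0, 0, 48], [0, 0, -8.3, 0, 0, 0, 48], [0, 0, -8.3, 0, 0, 0, 48], [0, 0, -8.3, 0, 0, 0, 48], [0, 0, -8.3, 0, 0, 0, 48], [0, 0, -8.3, 0, 0, 0, 48], [0, 0, -8.3, 0, 0, 0, 48], [0, 0, -8, 0, 0, 0, 48]]])

```text
clock: 0.9
position: [0.209, -0.6378, 0.2231]
ee_rot: [0.728, 0.686, 0.004, -0.006]
ft_force: [0.2, 0.7, 0.4]
opening: 0.048
```

Call:
move_arm(increments=[[[0, 0, 0, 42, 22, 0, 48], [0, 0, 0, 42, 22, 0, 48], [0, 0, 0, 42, 22, 0, 48], [0, 0, 0, 42, 22, 0, 48], [0, 0, 0, 42, 22, 0, 48], [0, 0, 0, 42, 22, 0, 48], [0, 0, 0, 42, 22, 0, 48], [0, 0, 0, 42, 22, 0, 48], [0, 0, 0, 42, 22, 0, 48], [0, 0, 0, 42, 22, 0, 48], [0, 0, 0, 42, 22, 0, 48], [0, 0, 0, 0, 0, 0, 48]]])

```text
clock: 2.1
position: [0.4835, -0.1719, 0.2223]
ee_rot: [0.729, 0.685, 0.006, -0.01]
ft_force: [0.0, -0.6, -0.1]
opening: 0.0482
```

```bash
cat >> h.py <<'E'
from plant import get_obs
from scipy.spatial.transform import Rotation as R
BOX=np.array([.4663,.2003]);YAW=-.102
def go(own,z,yaw=YAW):
    o=get_obs();Rm=R.from_quat(o["ee_rot"]);c,s=np.cos(yaw),np.sin(yaw)
    B=np.array([[c,-s],[s,c]])
    T=R.from_matrix(np.column_stack([[*B[:,1],0],[*B[:,0],0],[0,0,-1]]))
    w=np.array([*(BOX+B@np.array(own)),z]);p=o["position"]
    print("own now",B.T@(p[:2]-BOX),"z",p[2],"t",o["clock"],"F own",B.T@o["ft_force"][:2],o["ft_force"][2],"open",o["opening"])
    print("shift mm (tool)",np.round(Rm.inv().apply(w-p)*1000,1),"turn deg",np.round((Rm.inv()*T).as_rotvec(True),2))
E
python3 -c "
from h import *
go([-.0015,-.03],.2)"
```

```text
own now [ 0.05500127 -0.36854001] z 0.22227920596492012 t 2.1 F own [ 0.096147   -0.55210858] -0.14160603584910378 open 0.0481978729449623
shift mm (tool) [339.9 -43.   30.3] turn deg [-0.44 -1.29  2.25]
```

Call:
move_arm(increments=[[[-0.4, -1.3, 2.2, 0, 0, 0, 48], [0, 0, 0, 42, -7, 0, 48], [0, 0, 0, 42, -7, 0, 48], [0, 0, 0, 42, -7, 0, 48], [0, 0, 0, 42, -7, 0, 48], [0, 0, 0, 42, -7, 0, 48], [0, 0, 0, 42, -7, 0, 48], [0, 0, 0, 42, -7, 0, 48], [0, 0, 0, 42, -7, 0, 48], [0, 0, 0, 0, 0, 0, 48]]])

```text
clock: 3.1
position: [0.459, 0.1775, 0.2179]
ee_rot: [0.744, 0.668, -0.003, -0.001]
ft_force: [-0.3, -1.1, -0.5]
opening: 0.048
```

```bash
python3 -c "
from h import *
import cv2
go([-.0015,-.03],.17)
p,d=cams.capture('top');cv2.imwrite('pics/t1.png',cv2.resize(p[150:330,0:240],None,fx=3.3,fy=3.3,interpolation=2))
p,d=cams.capture('scene');cv2.imwrite('pics/s1.png',cv2.resize(p[100:290,270:500],None,fx=3,fy=3,interpolation=2))
p,d=cams.capture('wrist');cv2.imwrite('pics/w1.png',p)
"
```

```text
own now [-0.00491596 -0.02345198] z 0.21788946596807918 t 3.1 F own [-0.18988498 -1.09949473] -0.47392753310365177 open 0.047980620402341446
shift mm (tool) [-6.4  3.7 47.9] turn deg [-0.28  0.17 -0.28]
```

View pics/w1.png

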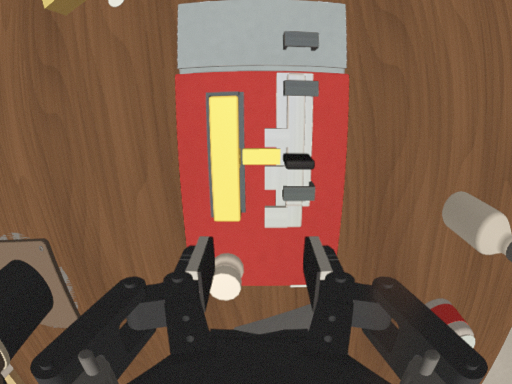

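View pics/s1.png

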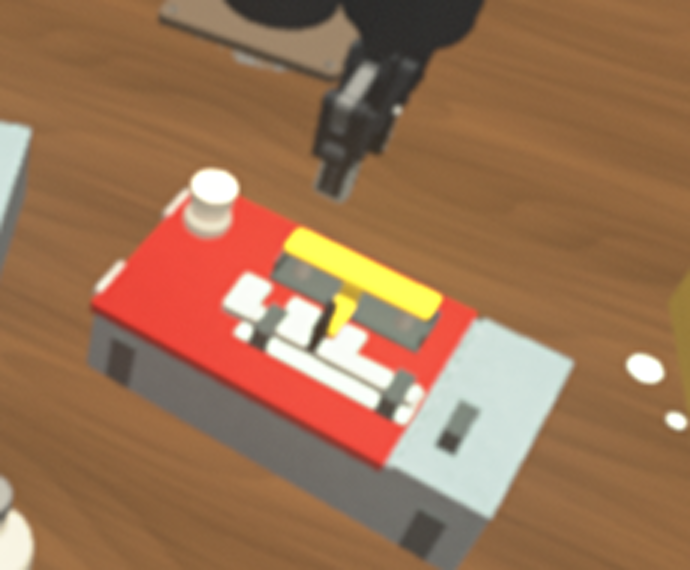

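The wrist view shows the bar from (222,96) to (228,220), the tab at (298,161) and the fingertips near (200,245) and (318,245). I'll check the tab and bar positions from this camera.

Run:
```python
from h import *
import cv2
c=cams.camera_params("wrist");K=c["camera_matrix"];T=c["cam_to_world"];print(K)
print(np.round(T,3))
p=cv2.imread("pics/w1.png")[80:260,180:340];cv2.imwrite("pics/w1c.png",cv2.resize(p,None,fx=3.3,fy=3.3,interpolation=2))
def wz(u,v,z):
    x=(u-K[0,2])/K[0,0];y=(v-K[1,2])/K[1,1];th=np.hypot(x,y);k=np.sin(th)/th
    d=T[:3,:3]@np.array([x*k,-y*k,-np.cos(th)]);o=T[:3,3];return o+d*(z-o[2])/d[2]
c_,s_=np.cos(YAW),np.sin(YAW);B=np.array([[c_,-s_],[s_,c_]])
for n,uv,z in(("bar -y L",(214,221),.116),("bar -y R",(241,220),.116),("bar +y R",(238,97),.116),("bar +y L",(209,97),.116),("tabtop ctr",(299,165),.13),("tab front lo",(299,156),.101),
 ("lid bl",(190,287),.08),("box tl",(179,5),.08),("box tr",(346,5),.08)):
    print(n,np.round(B.T@(wz(*uv,z)[:2]-BOX),4))
```

```text
[[297.31863964   0.         258.54442349]
 [  0.         297.31863964 192.385586  ]
 [  0.           0.           1.        ]]
[[ 0.994  0.105  0.039  0.469]
 [-0.112  0.946  0.305  0.252]
 [-0.005 -0.307  0.952  0.36 ]
 [ 0.     0.     0.     1.   ]]
bar -y L [-0.045  -0.0537]
bar -y R [-0.0205 -0.0528]
bar +y R [-0.0203  0.0543]
bar +y L [-0.0441  0.0551]
tabtop ctr [0.028  0.0002]
tab front lo [0.0317 0.0019]
lid bl [-0.0866 -0.1546]
box tl [-0.0786  0.1495]
box tr [0.0805 0.1485]
```

View pics/w1c.png

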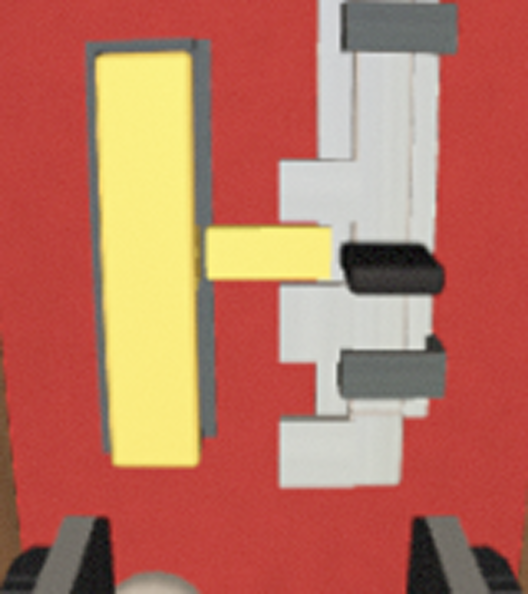

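Call:
move_arm(increments=[[[0, 0, 0, -3, 3, 35, 48], [0, 0, 0, 0, 0, 35, 48], [0, 0, 0, 0, 0, 5, 48], [0, 0, 0, 0, 0, 0, 48]]])

```text
clock: 3.65
position: [0.4652, 0.1641, 0.143]
ee_rot: [0.748, 0.663, -0.002, 0.002]
ft_force: [-0.5, 0.3, -0.2]
opening: 0.0479
```

```bash
python3 -c "
from h import *
import cv2
go([-.001,-.026],.13)
p,d=cams.capture('wrist');cv2.imwrite('pics/w2.png',p)
p,d=cams.capture('scene');cv2.imwrite('pics/s2.png',cv2.resize(p[130:270,290:470],None,fx=4,fy=4,interpolation=2))
"
```

```text
own now [ 0.00256252 -0.03610815] z 0.14303160023835693 t 3.65 F own [-0.49266558  0.24476364] -0.22347289341458054 open 0.047876960267275476
shift mm (tool) [10.1 -3.7 13. ] turn deg [-0.    0.3  -1.05]
```

View pics/w2.png

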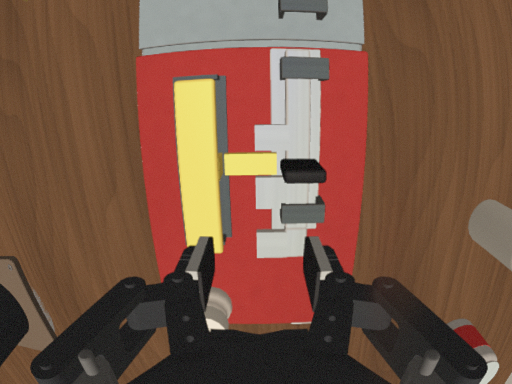

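View pics/s2.png

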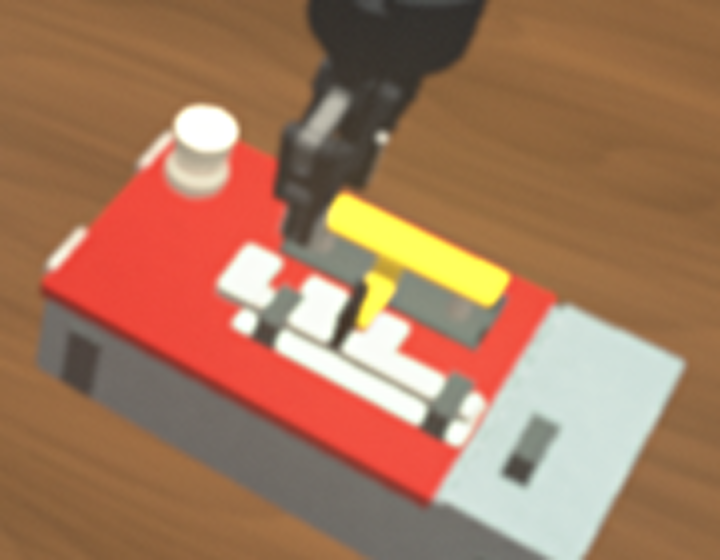

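The wrist view shows the fingers straddling correctly: the left one is just behind and over the bar's -y end (205,245), the right one is behind the tab line (318,245), and they are clear of the jar. Next I correct the lateral position and go lower.

Call:
move_arm(increments=[[[0, 0, -1, 10, -4, 0, 48], [0, 0, 0, 0, 0, 0, 48], [0, 0, 0, 0, 0, 8, 48], [0, 0, 0, 0, 0, 4, 48], [0, 0, 0, 0, 0, 0, 48]]])

```text
clock: 4.25
position: [0.466, 0.1765, 0.1367]
ee_rot: [0.742, 0.671, 0.003, 0.005]
ft_force: [0.4, 0.7, -0.1]
opening: 0.048
```

```bash
python3 -c "
from h import *
go([-.001,-.026],.12)"
```

```text
own now [ 0.00216355 -0.02374704] z 0.13672875288317263 t 4.25 F own [0.33368071 0.72871851] -0.11714562128436636 open 0.048021941564694685
shift mm (tool) [-2.2 -3.4 16.7] turn deg [0.66 0.11 0.08]
```

Call:
move_arm(increments=[[[0.5, 0, 0, -2, -3, 6, 48], [0, 0, 0, 0, 0, 6, 48], [0, 0, 0, 0, 0, 4, 48], [0, 0, 0, 0, 0, 0, 48]]])

```text
clock: 4.65
position: [0.4621, 0.1744, 0.1186]
ee_rot: [0.742, 0.671, -0.001, 0.001]
ft_force: [0.5, -0.6, -0.4]
opening: 0.0482
```

```bash
python3 -c "
from h import *
go([-.001,-.026],.115)"
```

```text
own now [-0.00152175 -0.02616674] z 0.11860902461124119 t 4.65 F own [ 0.54703874 -0.50778028] -0.365117560526961 open 0.0481587748505248
shift mm (tool) [0.2 0.5 3.6] turn deg [0.03 0.14 0.08]
```

Position is good and the orientation is square. I'll press down in small steps.

Call:
move_arm(increments=[[[0, 0, 0, 0, 0, 3, 48], [0, 0, 0, 0, 0, 3, 48], [0, 0, 0, 0, 0, 0, 48]]])

```text
clock: 4.95
position: [0.4623, 0.1744, 0.1127]
ee_rot: [0.742, 0.671, -0.001, 0.001]
ft_force: [-2.3, -1.1, 3.0]
opening: 0.0478
```

```bash
python3 -c "
from h import *
go([-.001,-.026],.108)"
```

```text
own now [-0.00130178 -0.02620706] z 0.11266254996774915 t 4.95 F own [-2.17509052 -1.31285569] 2.9597252861866004 open 0.04776100089214972
shift mm (tool) [0.2 0.3 4.7] turn deg [0.01 0.15 0.08]
```

Call:
move_arm(increments=[[[0, 0, 0, 0, 0, 3, 48], [0, 0, 0, 0, 0, 3, 48], [0, 0, 0, 0, 0, 0, 48]]])

```text
clock: 5.25
position: [0.4626, 0.1744, 0.1078]
ee_rot: [0.742, 0.671, -0.001, 0.001]
ft_force: [-2.3, 0.6, 5.0]
opening: 0.048
```

```bash
python3 -c "
from h import *
import cv2
go([-.001,-.026],.108)
p,d=cams.capture('wrist');cv2.imwrite('pics/w3.png',cv2.resize(p[60:300,130:390],None,fx=3,fy=3,interpolation=2)[:600])
p,d=cams.capture('scene');cv2.imwrite('pics/s3.png',cv2.resize(p[160:260,320:450],None,fx=5,fy=5,interpolation=2))
"
```

```text
own now [-0.00107653 -0.02612379] z 0.10781626253776214 t 5.25 F own [-2.3022595   0.32104909] 4.972371180334826 open 0.0480417966620506
shift mm (tool) [ 0.1  0.1 -0.2] turn deg [-0.01  0.16  0.1 ]
```

View pics/w3.png

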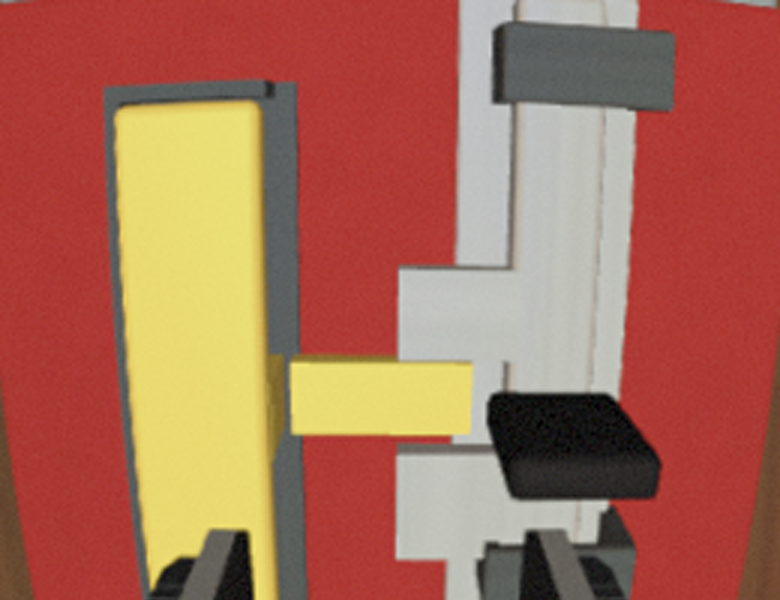

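View pics/s3.png

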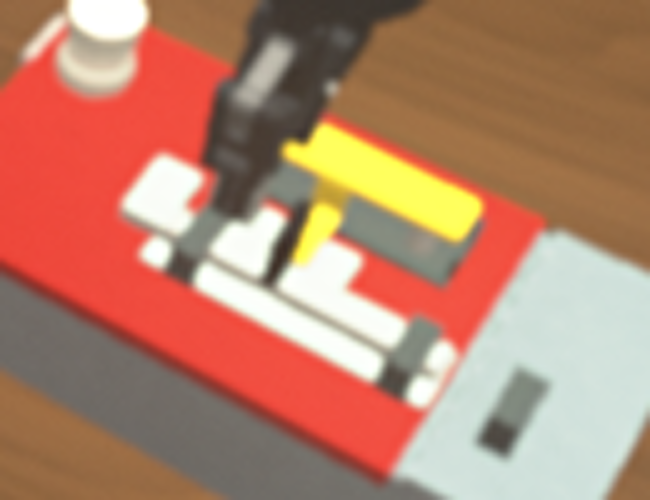

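Fingertip placement looks right: the left tip (~(200,570)) is on the bar and the right tip (~(565,570)) is just behind the tab. The bar is partly down, so I press a bit more.

Call:
move_arm(increments=[[[0, 0, 0, 0, 0, 3, 48], [0, 0, 0, 0, 0, 1, 48], [0, 0, 0, 0, 0, 0, 48]]])

```text
clock: 5.65
position: [0.4627, 0.1745, 0.1049]
ee_rot: [0.742, 0.671, -0.001, 0.001]
ft_force: [-3.6, 0.2, 6.1]
opening: 0.0478
```

```bash
python3 -c "
from h import *
go([-.001,-.015],.1045)"
```

```text
own now [-0.00094148 -0.02607235] z 0.10493426774138427 t 5.65 F own [-3.6307699  -0.14866215] 6.098374737514595 open 0.047844921561417855
shift mm (tool) [11.1 -0.   0.4] turn deg [-0.02  0.17  0.12]
```

Call:
move_arm(increments=[[[0, 0, 0, 5, 0, 0.3, 48], [0, 0, 0, 4, 0, 0.3, 48], [0, 0, 0, 4, 0, 0.3, 48], [0, 0, 0, 0, 0, 0.3, 48]]])

```text
clock: 6.05
position: [0.4661, 0.1853, 0.1057]
ee_rot: [0.74, 0.672, -0.002, 0.005]
ft_force: [-2.8, 0.5, 5.0]
opening: 0.0478
```

```bash
python3 -c "
from h import *
go([-.001,.026],.1045)"
```

```text
own now [ 0.00128058 -0.0149116 ] z 0.10565923628239894 t 6.05 F own [-2.80679484  0.17280305] 5.029457618516647 open 0.04782853222496626
shift mm (tool) [40.9 -2.1  0.8] turn deg [0.25 0.51 0.3 ]
```

Call:
move_arm(increments=[[[0.2, 0.5, 0.3, 0, -2, 1, 48], [0, 0, 0, 3, 0, 0.6, 48], [0, 0, 0, 3, 0, 0.4, 48], [0, 0, 0, 3, 0, 0.4, 48], [0, 0, 0, 0, 0, 0.2, 48]]])

```text
clock: 6.55
position: [0.4674, 0.1901, 0.1056]
ee_rot: [0.741, 0.672, -0.002, 0.006]
ft_force: [-2.4, 1.3, 4.9]
opening: 0.0482
```

```bash
python3 -c "
from h import *
go([-.001,.026],.1045)"
```

```text
own now [ 0.0021365  -0.01004764] z 0.1056122062438149 t 6.55 F own [-2.55006084  1.05620649] 4.948741603943621 open 0.04821564027918644
shift mm (tool) [36.1 -3.   0.7] turn deg [0.36 0.66 0.25]
```

```bash
python3 -c "
from h import *
import cv2
p,d=cams.capture('wrist');cv2.imwrite('pics/w4.png',cv2.resize(p[100:280,150:390],None,fx=3.3,fy=3.3,interpolation=2))
p,d=cams.capture('scene');cv2.imwrite('pics/s4.png',cv2.resize(p[160:260,320:450],None,fx=5,fy=5,interpolation=2))
go([-.001,.026],.1045)
"
```

```text
own now [ 0.00208885 -0.00995826] z 0.10562775557710063 t 6.65 F own [-2.52914103 -0.45632663] 5.90354790787538 open 0.04768278503346432
shift mm (tool) [36.  -2.9  0.7] turn deg [0.36 0.64 0.26]
```

View pics/w4.png

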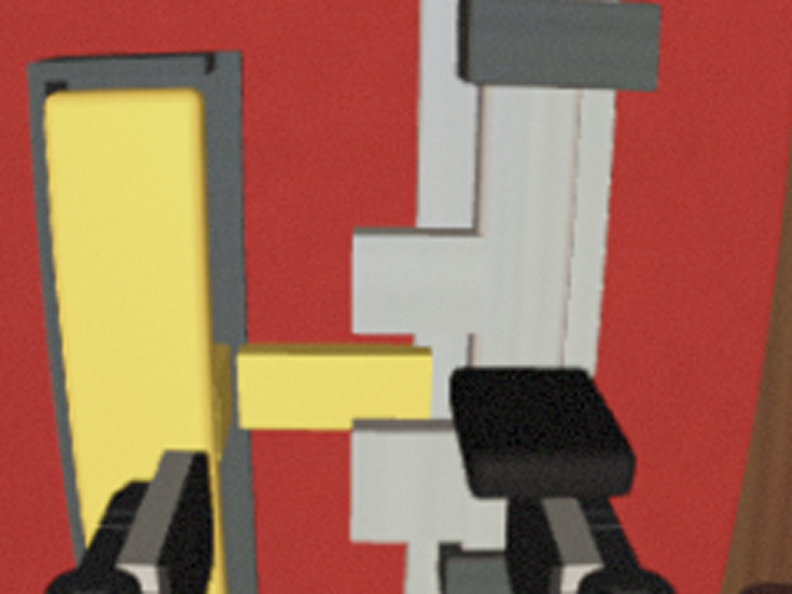

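View pics/s4.png

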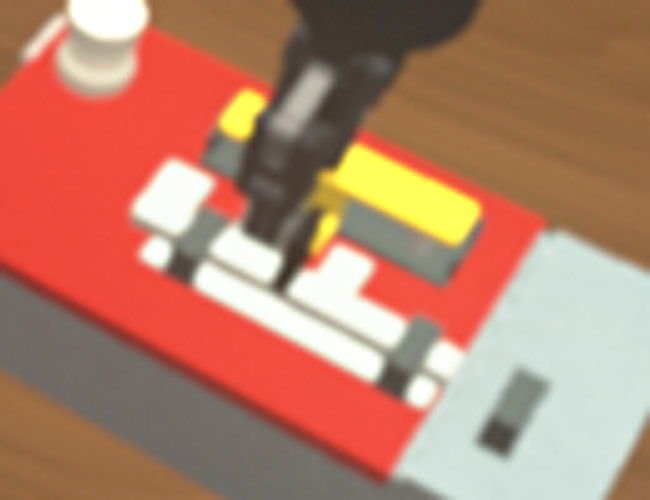

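Call:
move_arm(increments=[[[0.3, 0.6, 0, 0, -2, 1.5, 48], [0, 0, 0, 0, 0, 1, 48], [0, 0, 0, 0, 0, 0, 48]]])

```text
clock: 6.95
position: [0.4674, 0.1902, 0.1051]
ee_rot: [0.74, 0.672, 0.002, 0.002]
ft_force: [-2.7, -0.6, 5.6]
opening: 0.0479
```

```bash
python3 -c "
from h import *
go([-.001,.026],.1045)"
```

```text
own now [ 0.00210826 -0.00993033] z 0.10510279828964238 t 6.95 F own [-2.59599993 -0.89670015] 5.6478593050784935 open 0.047908790340851604
shift mm (tool) [35.9 -2.9  0.6] turn deg [0.33 0.01 0.3 ]
```

Call:
move_arm(increments=[[[0, 0, 0, 3, -3, 1, 48], [0, 0, 0, 4, -1, 0.5, 48], [0, 0, 0, 4, 0, 0.5, 48], [0, 0, 0, 0, 0, 0.2, 48]]])

```text
clock: 7.35
position: [0.4678, 0.1973, 0.1053]
ee_rot: [0.739, 0.673, 0.001, 0.009]
ft_force: [-3.5, 1.8, 4.5]
opening: 0.0481
```

```bash
python3 -c "
from h import *
go([-.001,.026],.1045)"
```

```text
own now [ 0.00175781 -0.00284355] z 0.10526764461720046 t 7.35 F own [-3.69136702  1.46546329] 4.525242962426482 open 0.04808895488189913
shift mm (tool) [28.9 -2.5  0.4] turn deg [0.8  0.6  0.49]
```

Call:
move_arm(increments=[[[0.8, 0.6, 0.5, 2, -2, 1, 48], [0, 0, 0, 4, -1, 0.5, 48], [0, 0, 0, 4, 0, 0.5, 48], [0.2, 0.2, 0.1, 4, 0, 0.5, 48], [0, 0, 0, 0, 0, 0.2, 48]]])

```text
clock: 7.85
position: [0.469, 0.2059, 0.1052]
ee_rot: [0.741, 0.671, -0.003, 0.004]
ft_force: [-2.4, 1.7, 5.4]
opening: 0.0481
```

```bash
python3 -c "
from h import *
import cv2
p,d=cams.capture('wrist');cv2.imwrite('pics/w5.png',cv2.resize(p[60:280,140:390],None,fx=2.7,fy=2.7,interpolation=2))
go([-.001,.026],.1045)
"
```

```text
own now [0.00207388 0.00594765] z 0.10523349073158077 t 7.9 F own [-2.20933892 -1.95879067] 5.01610011310277 open 0.04808858914032488
shift mm (tool) [20.1 -3.   0.5] turn deg [0.11 0.57 0.12]
```

View pics/w5.png

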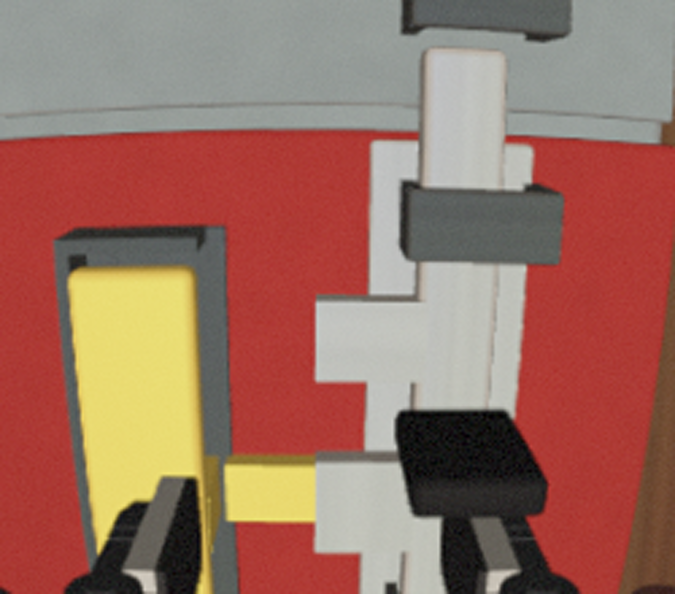

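The bolt is sliding freely. Its plate now covers the yellow arm at (320,490), and its nose at (465,50) is approaching the keeper. I keep pushing, with about 20 mm to go.

Call:
move_arm(increments=[[[0.1, 0.5, 0.1, 3, -2, 0.8, 48], [0, 0, 0, 4, -1, 0.5, 48], [0.2, 0.2, 0.1, 4, -1, 0.5, 48], [0.2, 0.2, 0.1, 4, 0, 0.5, 48], [0, 0, 0, 4, 0, 0.5, 48]]])

```text
clock: 8.4
position: [0.4706, 0.218, 0.105]
ee_rot: [0.741, 0.671, -0.004, 0.005]
ft_force: [-2.6, -6.1, 6.7]
opening: 0.0481
```

```bash
python3 -c "
from h import *
go([-.001,.026],.1045)"
```

```text
own now [0.00242897 0.01806677] z 0.10497388281124068 t 8.4 F own [-1.97563049 -6.30361109] 6.709663514802216 open 0.04807129527138073
shift mm (tool) [ 7.9 -3.4  0.4] turn deg [0.09 0.68 0.15]
```

Call:
move_arm(increments=[[[0.1, 0.6, 0.1, 3, -2, 0.6, 48], [0, 0, 0, 3, -1, 0.5, 48], [0.1, 0.2, 0.1, 3, -1, 0.5, 48], [0, 0, 0, 3, 0, 0.4, 48]]])

```text
clock: 8.8
position: [0.4712, 0.2244, 0.1049]
ee_rot: [0.741, 0.672, -0.002, 0.006]
ft_force: [-3.0, -5.9, 6.6]
opening: 0.0483
```

```bash
python3 -c "
from h import *
go([-.001,.026],.1045)"
```

```text
own now [0.00238715 0.02445847] z 0.1048797076783845 t 8.8 F own [-2.38045794 -6.19807531] 6.628579998518349 open 0.048288974733584386
shift mm (tool) [ 1.6 -3.4  0.3] turn deg [0.33 0.68 0.22]
```

Call:
move_arm(increments=[[[0.2, 0.5, 0.1, 4, -2, 0.6, 48], [0, 0, 0, 4, -1, 0.5, 48], [0, 0, 0, 4, 0, 0.4, 48]]])

```text
clock: 9.1
position: [0.4713, 0.2252, 0.105]
ee_rot: [0.741, 0.672, -0.01, 0.012]
ft_force: [-7.7, -16.3, 12.7]
opening: 0.0479
```

```bash
python3 -c "
from h import *
import cv2
go([-.001,.026],.1045)
p,d=cams.capture('wrist');cv2.imwrite('pics/w6.png',cv2.resize(p[60:280,140:390],None,fx=2.7,fy=2.7,interpolation=2))
"
```

```text
own now [0.00247905 0.02527928] z 0.10504949401371279 t 9.1 F own [ -5.95426885 -17.02074806] 12.67086025661187 open 0.04788351015907309
shift mm (tool) [ 0.8 -3.5  0.5] turn deg [0.27 1.8  0.27]
```

View pics/w6.png

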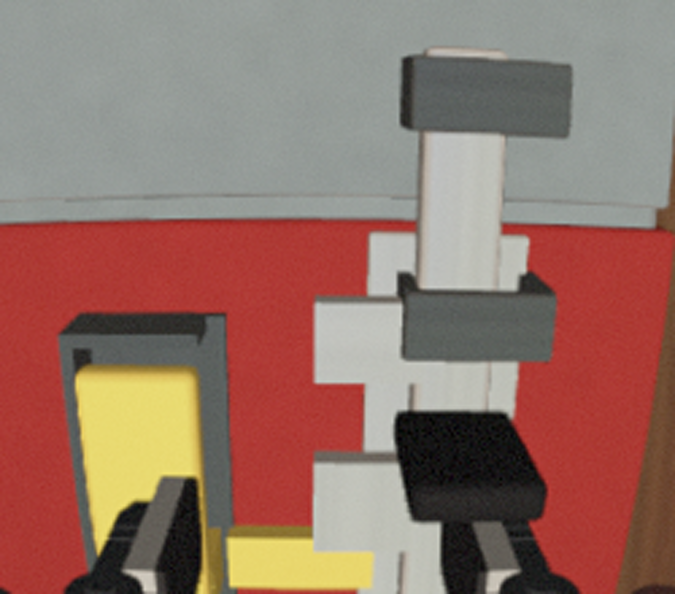

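The force rose to 17 N with no further travel, so the bolt is at its hard stop. Its nose is through the keeper at (465,50), and the yellow arm sits at the second notch at (300,560). I lift straight up to let the catch spring back.

Call:
move_arm(increments=[[[0, 0, 0, 0, 0, -4, 48], [0, 0, 0, 0, 0, -4, 48], [0, 0, 0, -1, 0, -5, 48], [0, 0, 0, -2, 0, -6, 48], [0, 0, 0, 0, 0, -20, 48], [0, 0, 0, 0, 0, -30, 48], [0, 0, 0, 0, 0, -40, 48], [0, 0, 0, 0, 0, 0, 48]]])

```text
clock: 9.95
position: [0.4703, 0.2253, 0.2158]
ee_rot: [0.741, 0.672, -0.01, 0.012]
ft_force: [0.6, -0.8, 0.4]
opening: 0.0481
```

```bash
python3 -c "
from h import *
import cv2
go([-.001,.026],.1045)
p,d=cams.capture('wrist');cv2.imwrite('pics/w7.png',cv2.resize(p[20:260,150:360],None,fx=2.5,fy=2.5,interpolation=2))
p,d=cams.capture('scene');cv2.imwrite('pics/s7.png',cv2.resize(p[130:285,295:465],None,fx=3.8,fy=3.8,interpolation=2))
"
```

```text
own now [0.00143936 0.0252364 ] z 0.21577263896159324 t 9.95 F own [ 0.6590621  -0.69989669] 0.3907315606299535 open 0.04809418255356209
shift mm (tool) [  4.3  -2.9 111.2] turn deg [0.26 1.8  0.28]
```

View pics/w7.png

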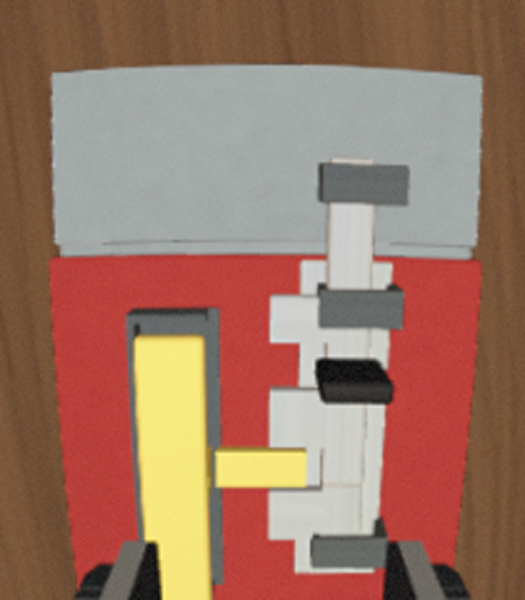

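View pics/s7.png

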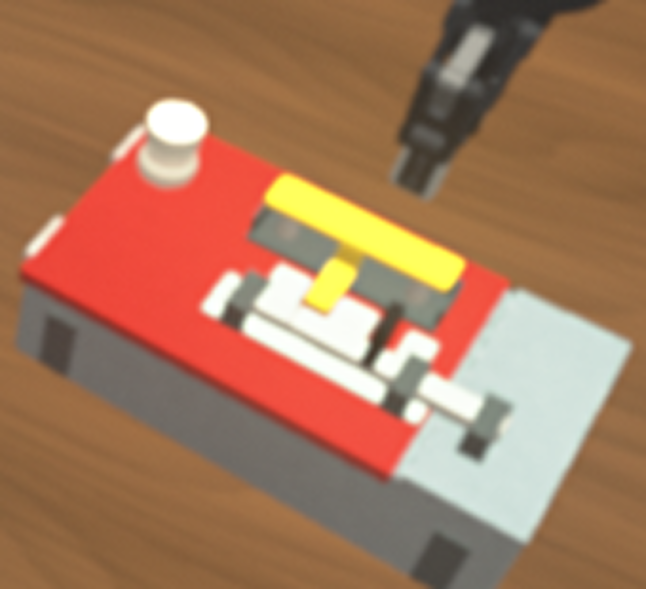

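Run:
```python
from h import *
import cv2
p,d=cams.capture('scene')
p0=cv2.imread('pics/scene0.png');d0=np.load('pics/scene0.npy')
T=cams.camera_params('scene');c,s=np.cos(YAW),np.sin(YAW);B=np.array([[c,-s],[s,c]])
for z in (.116,.106):
  for y in(-.03,0,.03):
    w=[*(BOX+B@np.array([-.032,y])),z];u,v=proj('scene',w);u,v=int(round(u)),int(round(v));print(z,y,u,v,p0[v,u],p[v,u],d0[v,u],d[v,u])
y0=(p0[...,0]<90)&(p0[...,1]>170)&(p0[...,2]>190);y1=(p[...,0]<90)&(p[...,1]>170)&(p[...,2]>190)
for m in(y0,y1):
    m=m[165:225,350:425];i=np.argwhere(m);print(len(i),i.mean(0),i.min(0),i.max(0))
# tab: dark
print("tab expected own y=.040 top:",proj('scene',[*(BOX+B@np.array([.03,.04])),.13]))
k=cv2.resize(p[165:255,340:450],None,fx=6,fy=6,interpolation=2);cv2.imwrite('pics/s8.png',k)
t,_=cams.capture('top');cv2.imwrite('pics/t8.png',t)
```

```text
0.116 -0.03 377 184 [ 91 255 255] [ 93 255 255] 0.891496 0.89268416
0.116 0 390 190 [ 90 255 255] [ 93 255 255] 0.8824013 0.87851727
0.116 0.03 403 197 [ 91 255 255] [ 94 255 255] 0.86802644 0.8660561
0.106 -0.03 376 187 [ 79 255 255] [ 83 255 255] 0.88548684 0.8839978
0.106 0 388 193 [ 81 255 255] [ 83 255 255] 0.8737898 0.8744559
0.106 0.03 402 200 [ 78 255 255] [ 81 255 255] 0.8625925 0.8615769
364 [27.56593407 39.3956044 ] [11 15] [46 66]
299 [27.47157191 39.05016722] [11 15] [46 66]
tab expected own y=.040 top: (np.float64(397.08376341346604), np.float64(212.85711343992034))
```

View pics/s8.png

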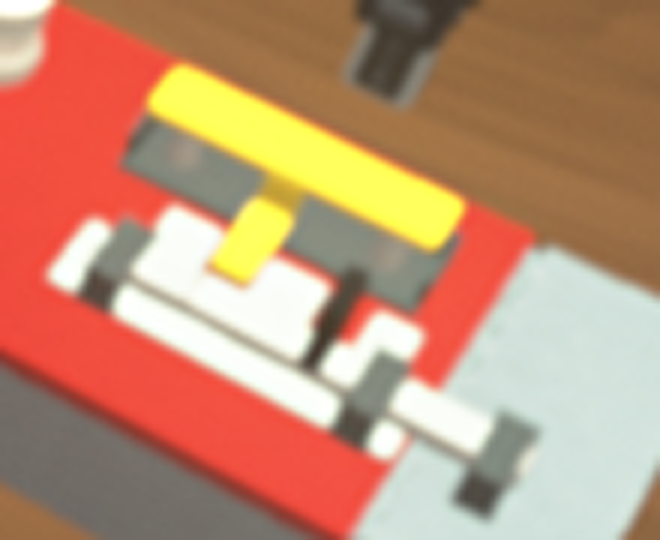

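View pics/t8.png

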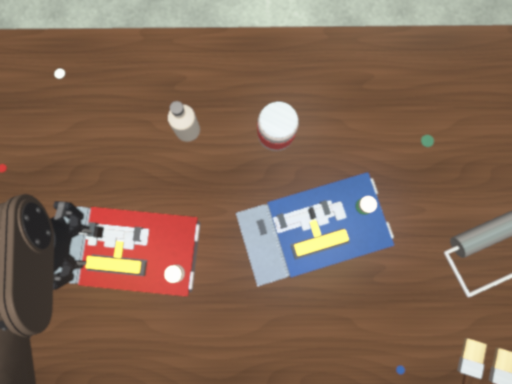

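```bash
python3 -c "
from plant import order,get_obs
o=get_obs();print(o['clock'],o['ft_force'],o['dq'].max());print(order.hand_in())"
```

```text
10.15 [-0.32910905 -0.37490825  0.09946589] 0.011778066764865798
the job is handed in; nothing more can be done
None
```

The red-lidded box is bolted shut, and I handed the job in at 10.15 s of the 38 s allowed. With the fingers 48 mm apart, one fingertip held the yellow bar down at about 6 N. The other pushed the black tab until the bolt hit its hard stop, where the force rose to about 17 N with no further travel. I then lifted straight up and clear.

**Last checks:**
- **Bolt:** its nose is through the keeper, and the tab is within about 2 pixels of where full travel (40 mm) should put it.
- **Catch:** the yellow bar covers the same pixel extents in the scene camera as at the start, so it has sprung fully up, with its arm in the second notch.
- **Everything else:** by eye in the camera pictures, both jars, the tin, the bottle and the blue box's bolt and catch are where they were.
- **Robot:** the tool is about 0.1 m above the box, and the force reading is near zero.

**What deviated:** during the push the tool sat 2–3 mm off its line sideways and did not correct when commanded. Both fingertips stayed on the bar and the tab. No check failed.

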